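Fetch the tap cartridge from behind the toiletries and case it

ROBOT

A 6-joint arm with a two-finger parallel gripper is mounted at the origin on the work surface. World frame = base frame: x ahead of the robot, y to its left, z up, the work surface at z = 0. Lengths are in m, angles in rad, forces in N, time in s.
With the tool pointing down it reaches from about 0.4 to 0.825 m from the base axis. Payload 7 kg.
Tool frame: the origin (TCP) lies midway between the tips of the shut fingers; the grasp point (between the pads) lies 19 mm behind it; z points along the fingers, y is the line along which they close (so a half turn about z gives the same grasp; the last joint's range is limited). The gripper opens to 88 mm and grips with 3 to 60 N. Pads are 19 mm wide; open, the fingers measure 130 mm over their backs; the gripper's body (78 mm by 193 mm) begins 47 mm behind the grasp point.
Start: joints at [1.596, 0.359, 0.012, 0, -1.224, -0.288], TCP at [0.175, 0.652, 0.227] pointing down, gripper open.
Joint ranges: [-3.07, 3.07], [-1.43, 2.12], [-1.02, 1.25], [-3.03, 1.67], [-3.05, -0], [-3.03, 3.03]. Speed limits (rad/s): [2.39, 2.39, 3.01, 3.14, 3.14, 3.14].

INTERFACE

Orientations are given as [roll, pitch, yaw] about the fixed x, y, z axes, in that order (R = Rz(yaw) Ry(pitch) Rx(roll)).
In Python, from station import telemetry, eyes, ticket, recognise, trace gives the robot as it stands. The module is installed in compiled form; this text tells all that it offers.
- The arm moves only by the tool servo_tool, never from a script. Its argument "series" is a list that holds one entry, the list of rows, each a list of 4 numbers: the shift along the tool's x, y, z in mm, then the turn about the tool's z in rad. In form: [[[x, y, z, roll], ...]]. A call has exactly 10 rows; each row shifts and turns the commanded pose from where the row before left it, along the tool's axes as they then stand; what a row does not reach is not made up. A row lasts 1/12 s, in which the tool goes at most 41.7 mm and 7.16 degrees, less where a joint would pass 70% of its speed; a pose out of reach is approached as far as the arm can. A call is refused whole if a number of a shift passes 41.7 or a number of a turn 0.125, either way. A call with a gripper value outside its range is refused whole. "claw" is the gripper's target within -1 to 1 (shut at 1, half-way at 0, fully open at -1), set as the call begins (left out, the last holds). The fingers move at their own pace and stop on an object; "grip_force" is the grip in N (left out, the last holds). Time passes only in rows, so rows that do not move let the fingers close, or fill a call up. It gives the time, the measured TCP pose, the force, the opening and the grip force at its end, in the units of the state.
- telemetry.get_state(): the state, without advancing time (a new reading comes with each control period).
- eyes.grab_frame(name): name is "side" or "top"; returns the picture (480x640x3 uint8, red, green, blue); there is no depth.
- eyes.calibration(name): a dict with "mtx" (3x3 intrinsics, pixels), "rvec" (rotation vector, rad) and "tvec" (3), from world to camera coordinates, as OpenCV has them. Camera axes: x right, y down, z forward; pixel columns grow to the right and rows downward; lengths in m; the calibration is good to about 2 mm. A picture is of the moment at which its call begins. calibration takes no time and is no camera call.
- ticket.job_done(): hands the job in; it is judged then, once.
Trained networks look in the newest picture that a camera, given by its name, has taken for a name from the list of things; names that differ only in an ending like _2 or _b are one class to them, and where a whole thing is asked for, a point or a joint stands for the part that bears it (a point fixed in the world has none). Each returns a list of dicts, best first, with "conf" (0 to 1); they miss things now and then, are a little off and sometimes report something else, mostly with a low value. They report only what shows in the picture. A call takes as long as a camera call.
- recognise(camera, name): "position" ([x, y, z] in m, in world coordinates, good to about 4 mm: the middle of the surface that is visible of it).
- trace(camera, name): "mask" (480x640 bool, what is visible of it).
The state is a dict: "t": time; "q": joint angles; "qd": joint speeds; "joint_efforts": joint torques, N m; "eef_pos": TCP position; "ee_rot": TCP orientation; "force": force on the tool from outside, world axes, zero at the start; "moment": the same for the moment, N m; "width": finger opening in m; "gripper_force": force on a finger pad.
Only numpy, scipy, OpenCV 4.12 (cv2) and the standard library are available. Lean on these libraries where they do the work, as an engineer would, in place of code of your own. Each camera call takes 0.05 s, during which the arm holds its last target. There are 200 camera calls.

TASK

The large tap cartridge at the back of the white storage rack is to be packed: first clear the bottle and the steel tumbler off the rack and stand both upright on the metal side tray, then stand the large cartridge upright in the pocket of the grey clamshell case and shut the lid fully. Only then put the bottle and the tumbler back upright, each on the spot where it stood before. Leave the small cartridge where it stands, and do not tip the bottle or the tumbler over.

Things in the scene. Friction and masses are not known exactly. Their poses are not given: they have to be found in the camera images.
- bottle: Loose white plastic bottle, round, 54 mm in diameter, 165 mm tall with its narrower grey cap; the straight full-width body is at least 100 mm tall. About 0.13 to 0.25 kg. Origin: centre of its underside, z up its axis. It starts upright on one of the two front places of the rack (left or right varies).
- tumbler: Loose open steel tumbler, 60 mm in diameter at the rim, tapering evenly to 48 mm at the foot, 128 mm tall, wall 3 mm, no handle. About 0.1 to 0.2 kg. Origin: centre of its underside, z up its axis. It starts upright on the other front place of the rack.
- cartridge_large: Loose tap cartridge, the larger of two: upright white cylinder 38 mm in diameter and 36 mm tall, with a grey collar (23 mm in diameter, 4 mm high) and a brass spindle (9 x 11 mm) on top, 50 mm tall overall. About 70 g. Origin: centre of its underside, z up. It starts upright on one of the two rear places of the rack, about 58 mm behind the bottle or the tumbler.
- cartridge_small: Loose smaller cartridge of the same kind, cylinder 25 mm in diameter and 26 mm tall, 38 mm overall. Origin: centre of its underside. It starts on the other rear place and is to stay there.
- rack: Fixed white storage rack: flat board 150 (x) x 220 (y) x 8 mm with a 6 mm thick back rail along its far (+x) edge, top 50 mm above the table. Origin: centre of its underside; x points to its back, y to its left. Its top face is at z = 8 mm. Grey round spots mark its four places: front ones at x = -30, y = +55 and -55 mm, rear ones at x = +28, y = +55 and -55 mm in its frame.
- tray: Fixed shallow aluminium tray, 160 (x) x 210 (y) mm outside, walls 3 mm thick and 12 mm high, floor 3 mm thick, empty. Origin: centre of its underside. It stands to one side of the rack, the case to the other (which side varies). Both bottle and tumbler fit on it side by side along y, for instance at y = +50 and -50 mm.
- case: Fixed grey plastic clamshell case, 130 (x) x 150 (y) mm, walls 4 mm thick and 70 mm high, lid 10 mm thick on top of that (ribs to 83 mm). Origin: centre of its underside; z up, its handle side looks to its -x, y is parallel to the hinge. Inside, black foam fills it up to z = 30 mm, with one square pocket 62 x 62 mm in the middle (centre x = y = 0) whose floor is at z = 14 mm. The lid's hinge line is parallel to y at x = +65, z = 70 mm.
- case_lid (a joint): Lid angle in rad: 0 = shut, grows as the handle side rises, stop at 1.75 (leaning back a little past upright, the handle then reaching 240 mm above the table). It starts shut or up to 0.2 open. A stiff hinge (about 0.14 N m) keeps the lid wherever it is left; there is no latch.
- case_handle (a point): Middle of the round black carrying-handle bar on the lid's free edge: bar 12 mm in diameter, parallel to the hinge, 78 mm clear between its two arms, with a 31 mm clear gap between bar and lid edge, so that it can be pinched from above. It lies 167 mm from the hinge line and 6 mm above the lid's underside (lid shut: x = -102, z = 76 mm in the case's frame) and moves with the lid. The axes of this point turn with the lid.

How it is judged:
By the outcome, as a careful person would: the job done as asked, in the order asked, and still so for the second after the job is handed in, with the robot touching nothing.
It also fails if it takes over 138 s, if anything falls off the work surface, if the arm or the gripper's body presses on something with over 40 N, if the wrist force passes 120 N, or if a joint passes its speed limit or range.

## Working session

There is one attempt and no reset: what is moved stays moved. The work goes in short steps, Python scripts to look and compute and a tool call to move; the robot and the scene stay as the last step left them, time stands still between calls to the robot, and variables do not carry over. Pictures are saved under pics/ and viewed, at most 14 in all, crops included, and the job is handed in when it is done.

Besides the shell and the picture viewer there is one more tool, called after ">>>" as name([rows], argument=value, ...), one row to a line, values as JSON. servo_tool: Moves the arm, as the interface text tells. Its arguments: {"type":"object","properties":{"series":{"type":"array"},"claw":{"type":"number"},"grip_force":{"type":"number"}},"required":["series"]}

```bash
mkdir -p pics
cat > h.py <<'E'
import numpy as np,cv2
from station import telemetry,eyes,ticket,recognise,trace
def cal(n):
    c=eyes.calibration(n);return np.array(c["mtx"],float),np.array(c["rvec"],float).reshape(3,1),np.array(c["tvec"],float).reshape(3,1)
def proj(n,P):
    m,r,t=cal(n);return cv2.projectPoints(np.array(P,float).reshape(-1,3),r,t,m,None)[0].reshape(-1,2)
def ray(n,uv,z):
    m,r,t=cal(n);R=cv2.Rodrigues(r)[0];C=(-R.T@t).ravel()
    d=R.T@np.linalg.inv(m)@np.array([uv[0],uv[1],1.]);return C+d*(z-C[2])/d[2]
def save(n,f):
    a=eyes.grab_frame(n);cv2.imwrite("pics/"+f,a[:,:,::-1]);return a
E
python3 - <<'E'
from h import *
np.set_printoptions(precision=4,suppress=True)
for c in ("side","top"):
    save(c,c+"0.png")
    m,r,t=cal(c);print(c,(-cv2.Rodrigues(r)[0].T@t).ravel())
    for n in ("bottle","tumbler","cartridge_large","cartridge_small","rack","tray","case","case_handle"):
        print(n,[(np.round(d["position"],3).tolist(),round(d["conf"],2)) for d in recognise(c,n)[:2]])
s=telemetry.get_state();print(s)
E
```

```text
side [0.0928 0.642  0.8872]
bottle [([0.536, 0.093, 0.104], 0.77), ([0.585, -0.033, 0.031], 0.45)]
tumbler [([0.527, -0.014, 0.099], 0.88)]
cartridge_large [([0.602, 0.076, 0.047], 0.82)]
cartridge_small [([0.526, -0.016, 0.102], 0.72), ([0.584, -0.032, 0.03], 0.45)]
rack [([0.574, 0.037, 0.006], 0.66)]
tray [([0.512, 0.296, 0.002], 0.63)]
case [([0.487, -0.26, 0.08], 0.83)]
case_handle [([0.487, -0.298, 0.087], 0.92)]
top [0.4472 0.0071 1.0131]
bottle [([0.545, 0.073, 0.116], 0.78), ([0.586, 0.016, 0.007], 0.58)]
tumbler [([0.539, -0.038, 0.062], 0.94), ([0.585, 0.014, 0.009], 0.42)]
cartridge_large [([0.605, 0.064, 0.042], 0.83)]
cartridge_small [([0.498, -0.298, 0.086], 0.57), ([0.595, -0.042, 0.033], 0.49)]
rack [([0.584, 0.014, 0.007], 0.96)]
tray [([0.518, 0.29, 0.005], 0.79)]
case [([0.496, -0.285, 0.091], 0.57), ([0.585, 0.015, 0.01], 0.37)]
case_handle [([0.493, -0.299, 0.09], 0.86)]
{'t': 0.9, 'q': array([ 1.5961,  0.3586,  0.0119,  0.    , -1.2241, -0.2881]), 'qd': array([-0.0008,  0.0008,  0.0014,  0.0022,  0.0003,  0.0003]), 'joint_efforts': array([  0.001 , -58.235 ,  29.3307,   7.0023,   0.0125,  -0.    ]), 'eef_pos': array([0.1754, 0.6518, 0.2266]), 'ee_rot': array([-3.1416,  0.    , -0.2628]), 'force': array([-0.5038,  0.8422,  0.0935]), 'moment': array([ 0.0193,  0.0299, -0.0011]), 'gripper_force': 0.0, 'width': 0.08765887201991181}
```

View pics/side0.png

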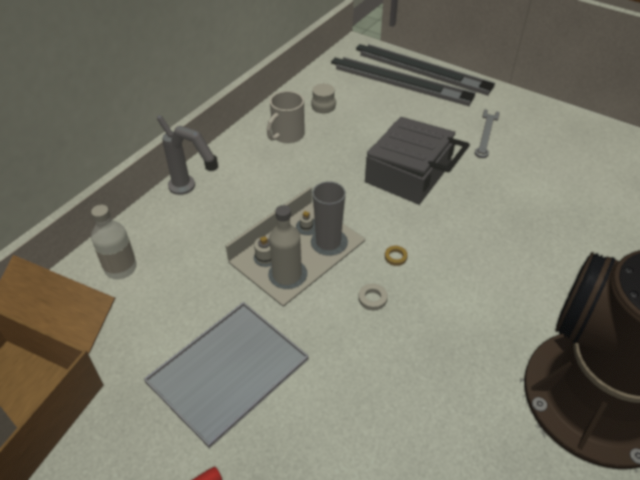

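View pics/top0.png

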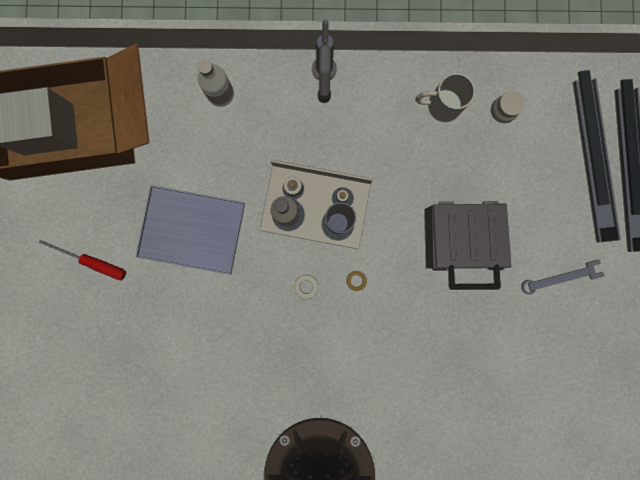

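The bottle is on the front left (285,210), with the large cartridge behind it at (292,187). The tumbler is on the front right (339,220). The tray is on the left (190,230). The case is on the right and nearly shut, with its handle bar at (474,286). Next I'll fit the models to the traced masks.

```bash
cat > fit.py <<'E'
from h import *
from scipy.optimize import minimize
def box(x0,x1,y0,y1,z0,z1): return np.array([[x,y,z] for x in(x0,x1) for y in(y0,y1) for z in(z0,z1)])/1000
def cone(*rz):
    a=np.linspace(0,2*np.pi,24,endpoint=False)
    return np.concatenate([np.c_[r*np.cos(a),r*np.sin(a),0*a+z] for r,z in rz])/1000
def lid(ang,P):
    H=np.array([.065,0,.07]);c,s=np.cos(ang),np.sin(ang);Q=P-H
    # handle side (-x) rises with ang
    return np.c_[c*Q[:,0]+s*Q[:,2],Q[:,1],-s*Q[:,0]+c*Q[:,2]]+H
M=dict(rack=lambda l:[box(-75,75,-110,110,0,8),box(69,75,-110,110,0,50)],
 tray=lambda l:[box(-80,80,-105,105,0,12)],
 case=lambda l:[box(-65,65,-75,75,0,70),lid(l,box(-65,65,-75,75,70,80)),
   lid(l,box(-108,-96,-45,45,70,82)),lid(l,box(-108,-65,39,47,70,82)),lid(l,box(-108,-65,-47,-39,70,82))],
 bottle=lambda l:[cone((27,0),(27,105),(14,135),(14,165))],
 tumbler=lambda l:[cone((24,0),(30,128))],
 cartridge_large=lambda l:[cone((19,0),(19,36)),cone((11.5,36),(11.5,40)),cone((4.5,40),(4.5,50))],
 cartridge_small=lambda l:[cone((12.5,0),(12.5,26)),cone((4.5,26),(4.5,38))])
def rend(cam,name,p,z,S=4):
    im=np.zeros((480,640),np.uint8);c,s=np.cos(p[2]),np.sin(p[2])
    for P in M[name](p[3]):
        W=np.c_[c*P[:,0]-s*P[:,1]+p[0],s*P[:,0]+c*P[:,1]+p[1],P[:,2]+z]
        q=(cv2.convexHull(proj(cam,W).astype(np.float32))*16).astype(np.int32)
        cv2.fillConvexPoly(im,q,255,cv2.LINE_AA,4)
    return im/255.
def fit(name,cams,p0,z,free,ign=None):
    ms={}
    for c in cams:
        r=trace(c,name)
        if r: ms[c]=r[0]["mask"]
    p0=np.array(p0,float);sc=np.array([.01,.01,.06,.06])[free]
    def cost(v):
        p=p0.copy();p[free]+=v*sc;t=0
        for c,m in ms.items():
            r=rend(c,name,p,z);w=1. if ign is None else ~ign[c]
            t+=(np.abs(r-m)*w).sum()/m.sum()
        return t/len(ms)
    n=len(free);best=min((minimize(cost,np.zeros(n),method="Nelder-Mead",options=dict(xatol=.005,fatol=1e-5,initial_simplex=np.r_[[np.zeros(n)-.3*k],np.eye(n)*k])) for k in(1,-1)),key=lambda o:o.fun)
    p=p0.copy();p[free]+=best.x*sc;return np.round(p,4),round(best.fun,3),{c:int(m.sum()) for c,m in ms.items()}
E
cat > a.py <<'E'
from fit import *
ign={}
for c in("top","side"):
    eyes.grab_frame(c);ign[c]=np.zeros((480,640),bool)
    for n in("bottle","tumbler","cartridge_large","cartridge_small"):
        r=trace(c,n)
        if r:
            if r[0]["mask"].sum()<4000: ign[c]|=cv2.dilate(r[0]["mask"].astype(np.uint8),np.ones((5,5)))>0
for C in(["top"],["side"],["top","side"]):
    print(C)
    print("rack",fit("rack",C,[.58,.015,-.15,0],0,[0,1,2],ign))
    print("tray",fit("tray",C,[.515,.29,-.15,0],0,[0,1,2]))
    print("case",fit("case",C,[.54,-.29,.03,.05],0,[0,1,2,3]))
    print("bottle",fit("bottle",C,[.54,.08,0,0],.008,[0,1]))
    print("tumbler",fit("tumbler",C,[.535,-.035,0,0],.008,[0,1]))
    print("cl",fit("cartridge_large",["top"],[.605,.064,0,0],.008,[0,1]))
E
python3 a.py
```

```text
['top']
rack (array([ 0.5699,  0.0157, -0.179 ,  0.    ]), np.float64(0.054), {'top': 5351})
tray (array([ 0.5147,  0.287 , -0.1699,  0.    ]), np.float64(0.042), {'top': 7125})
case (array([ 0.5041, -0.2993,  0.0438,  0.0211]), np.float64(0.061), {'top': 6014})
bottle (array([0.5474, 0.0755, 0.    , 0.    ]), np.float64(0.227), {'top': 624})
tumbler (array([ 0.5324, -0.0329,  0.    ,  0.    ]), np.float64(0.122), {'top': 763})
cl (array([0.608 , 0.0649, 0.    , 0.    ]), np.float64(0.133), {'top': 293})
['side']
rack (array([ 0.5731,  0.0122, -0.1957,  0.    ]), np.float64(0.123), {'side': 4798})
tray (array([ 0.5169,  0.2865, -0.1667,  0.    ]), np.float64(0.033), {'side': 11976})
case (array([ 0.5075, -0.3022,  0.0331,  0.06  ]), np.float64(0.061), {'side': 5680})
bottle (array([0.553 , 0.0753, 0.    , 0.    ]), np.float64(0.178), {'side': 1968})
tumbler (array([ 0.5356, -0.0353,  0.    ,  0.    ]), np.float64(0.07), {'side': 1914})
cl (array([0.608 , 0.0649, 0.    , 0.    ]), np.float64(0.133), {'top': 293})
['top', 'side']
rack (array([ 0.5707,  0.0145, -0.1785,  0.    ]), np.float64(0.098), {'top': 5351, 'side': 4798})
tray (array([ 0.5154,  0.2869, -0.1744,  0.    ]), np.float64(0.039), {'top': 7125, 'side': 11976})
case (array([ 0.5045, -0.2993,  0.0316,  0.0713]), np.float64(0.07), {'top': 6014, 'side': 5680})
bottle (array([0.5499, 0.0777, 0.    , 0.    ]), np.float64(0.208), {'top': 624, 'side': 1968})
tumbler (array([ 0.5339, -0.0335,  0.    ,  0.    ]), np.float64(0.103), {'top': 763, 'side': 1914})
cl (array([0.608 , 0.0649, 0.    , 0.    ]), np.float64(0.133), {'top': 293})
```

```bash
cat > d.py <<'E'
import sys
from h import *
a=[float(v) for v in sys.argv[1:]]
s=telemetry.get_state();p=s["eef_pos"];y=s["ee_rot"][2]
print("t",round(s["t"],1),"p",np.round(p,4),"rpy",np.round(s["ee_rot"],3),"F",np.round(s["force"],1),"w",round(s["width"]*1000,1),"gf",round(s["gripper_force"],1),"q6",round(s["q"][5],2))
# targets: x y z yaw quadruples in turn; delta in tool axes after turning
for i in range(0,len(a),4):
    t=np.array(a[i:i+3]);Y=a[i+3];dw=(t-p)*1000;c,n=np.cos(Y),np.sin(Y)
    turn=-((Y-y+np.pi)%(2*np.pi)-np.pi)
    print("turn",round(turn,3),"then xyz",np.round([c*dw[0]+n*dw[1],n*dw[0]-c*dw[1],-dw[2]],1));p=t;y=Y
E
python3 d.py .551 .0745 .27 -1.749
python3 - <<'E'
from h import *
a=cv2.imread("pics/side0.png");b=cv2.imread("pics/top0.png")
for z in(.008,.108,.138,.173): print(z,[proj(c,[.551,.0745,z]).round(1).tolist() for c in("side","top")], proj("side",[[.551,.0745,z],[.551+.014*.7,.0745+.014*.7,z]]).round(1).tolist())
def z(a,u,v,w,h): return cv2.resize(a[v:v+h,u:u+w],None,fx=4,fy=4,interpolation=cv2.INTER_CUBIC)
cv2.imwrite("pics/z.png",np.hstack([z(a,235,170,100,130),z(b,250,150,90,130)]))
E
```

```text
t 2.5 p [0.1754 0.6518 0.2266] rpy [-3.142 -0.    -0.263] F [-0.4  0.  -0.4] w 87.5 gf 0.0 q6 -0.29
turn 1.486 then xyz [ 501.6 -472.   -43.4]
0.008 [[[288.2, 274.2]], [[288.0, 213.8]]] [[288.2, 274.2], [280.6, 275.4]]
0.108 [[[285.7, 236.8]], [[284.7, 208.6]]] [[285.7, 236.8], [277.7, 238.0]]
0.138 [[[284.9, 224.6]], [[283.5, 206.8]]] [[284.9, 224.6], [276.7, 225.8]]
0.173 [[[284.0, 209.7]], [[282.1, 204.5]]] [[284.0, 209.7], [275.5, 210.8]]
```

View pics/z.png

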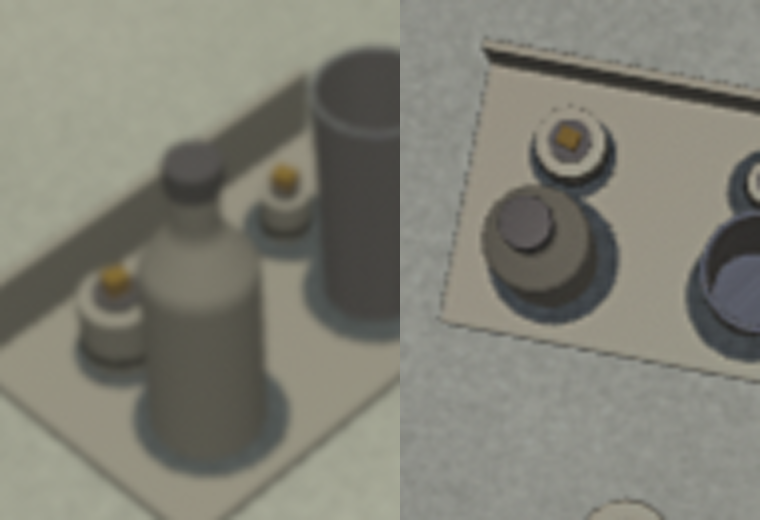

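>>> servo_tool([
  [[0,0,0,0.124],[0,0,0,0.124],[0,0,0,0.124],[0,0,0,0.124],[0,0,0,0.124],[0,0,0,0.124],[0,0,0,0.124],[0,0,0,0.124],[0,0,0,0.124],[0,0,0,0.124]],
], claw=-1, grip_force=35)

```text
t: 3.38
eef_pos: [0.1754, 0.6518, 0.2265]
ee_rot: [-3.142, -0.0, -1.509]
force: [0.4, 0.0, 0.4]
width: 0.0877
gripper_force: 0.0
```

>>> servo_tool([
  [[30,-17,1,0],[30,-17,1,0],[30,-17,1,0],[30,-17,1,0],[30,-17,1,0],[30,-17,1,0],[30,-17,1,0],[30,-17,1,0],[30,-17,1,0],[30,-17,1,0]],
])

```text
t: 4.22
eef_pos: [0.366, 0.3626, 0.2169]
ee_rot: [-3.141, 0.001, -1.502]
force: [0.9, 0.2, -0.6]
width: 0.0877
gripper_force: 0.0
```

>>> servo_tool([
  [[35,-18,1,0],[35,-18,1,0],[35,-18,1,0],[35,-18,1,0],[35,-18,1,0],[35,-18,1,0],[30,-18,1,0],[30,-18,1,0],[30,-18,1,0],[0,0,0,0]],
])

```text
t: 5.05
eef_pos: [0.5496, 0.0716, 0.2071]
ee_rot: [3.141, -0.001, -1.506]
force: [-0.3, 1.4, 1.0]
width: 0.0877
gripper_force: 0.0
```

```bash
python3 d.py .551 .0745 .148 -1.503
python3 - <<'E'
from h import *
a=save("side","s1.png");b=save("top","t1.png")
for n in("bottle","case_handle"): print(n,[(c,np.round(r[0]["position"],3)) for c in("side","top") if (r:=recognise(c,n))])
cv2.imwrite("pics/z1.png",np.hstack([a[130:330,180:380],b[120:320,180:380]])[:,:,::-1].repeat(2,0).repeat(2,1))
E
```

```text
t 5.0 p [0.5496 0.0716 0.2071] rpy [ 3.141e+00 -1.000e-03 -1.506e+00] F [-0.3  1.4  1. ] w 87.7 gf 0.0 q6 -0.42
turn -0.003 then xyz [-2.8 -1.6 59.1]
bottle [('side', array([0.537, 0.091, 0.104])), ('top', array([0.527, 0.076, 0.108]))]
case_handle [('side', array([ 0.485, -0.294,  0.092])), ('top', array([ 0.492, -0.299,  0.086]))]
```

>>> servo_tool([
  [[-2.8,-1.6,4,0],[0,0,8,0],[0,0,8,0],[0,0,8,0],[0,0,8,0],[0,0,8,0],[0,0,8,0],[0,0,5,0],[0,0,2,0],[0,0,0,0]],
])

```text
t: 6.18
eef_pos: [0.5486, 0.0784, 0.1479]
ee_rot: [3.141, -0.0, -1.503]
force: [-0.3, -0.3, 0.3]
width: 0.0877
gripper_force: 0.0
```

```bash
python3 d.py
python3 - <<'E'
from h import *
a=save("side","s1.png");b=save("top","t1.png")
cv2.imwrite("pics/z1.png",np.hstack([a[130:330,180:380],b[120:320,180:380]])[:,:,::-1].repeat(2,0).repeat(2,1))
E
```

```text
t 6.2 p [0.5486 0.0784 0.1479] rpy [ 3.141 -0.    -1.503] F [-0.3 -0.3  0.3] w 87.7 gf 0.0 q6 -0.43
```

View pics/z1.png

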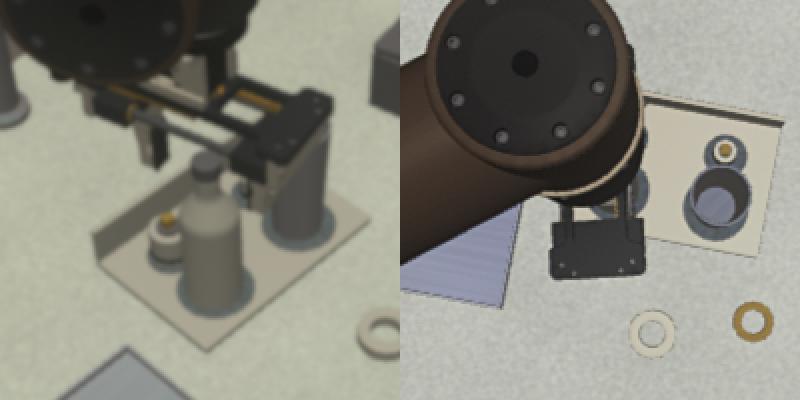

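The side view shows the cap (205,165 in the crop) between the fingers. I'll make a small correction and then close.

>>> servo_tool([
  [[4,-2,0,0],[0,0,0,0],[0,0,0,0],[0,0,0,0],[0,0,0,0],[0,0,0,0],[0,0,0,0],[0,0,0,0],[0,0,0,0],[0,0,0,0]],
], claw=-0.2, grip_force=20)

```text
t: 7.12
eef_pos: [0.551, 0.0748, 0.1485]
ee_rot: [3.142, -0.0, -1.503]
force: [0.2, 0.1, 0.8]
width: 0.0525
gripper_force: 0.0
```

>>> servo_tool([
  [[0,0,0,0],[0,0,0,0],[0,0,0,0],[0,0,0,0],[0,0,0,0],[0,0,0,0],[0,0,0,0],[0,0,0,0],[0,0,0,0],[0,0,0,0]],
], claw=1, grip_force=25)

```text
t: 7.95
eef_pos: [0.551, 0.0748, 0.1486]
ee_rot: [-3.142, -0.0, -1.503]
force: [-0.4, -0.4, 0.2]
width: 0.0248
gripper_force: 25.0
```

```bash
python3 d.py
python3 - <<'E'
c,s=__import__("math").cos(-.173),__import__("math").sin(-.173)
for l in(.05,-.05): print(.5154-s*l,.2869+c*l)
E
```

```text
t 8.0 p [0.551  0.0748 0.1486] rpy [-3.142 -0.    -1.503] F [-0.4 -0.4  0.2] w 24.8 gf 25.0 q6 -0.42
0.5240069168806297 0.33615363927477776
0.5067930831193702 0.23764636072522222
```

>>> servo_tool([
  [[0,0,-1,0],[0,0,-3,0],[0,0,-6,0],[0,0,-8,0],[0,0,-8,0],[0,0,-8,0],[0,0,-8,0],[0,0,-5,0],[0,0,-3,0],[0,0,0,0]],
], grip_force=40)

```text
t: 8.78
eef_pos: [0.5514, 0.0749, 0.1995]
ee_rot: [-3.14, 0.0, -1.503]
force: [0.0, 0.3, -2.2]
width: 0.0247
gripper_force: 40.0
```

>>> servo_tool([
  [[-3,0,0,0],[-8,0.5,0,0],[-14,0.6,0,0],[-19,0.6,0,0],[-20,0.6,0,0],[-20,0.6,0,0],[-20,0.6,0,0],[-20,0.6,0,0],[-20,0.6,0,0],[-20,0.6,0,0]],
])

```text
t: 9.62
eef_pos: [0.5339, 0.2402, 0.1981]
ee_rot: [3.141, -0.0, -1.502]
force: [0.2, 1.1, -1.4]
width: 0.0245
gripper_force: 40.0
```

>>> servo_tool([
  [[-20,0.7,0,0],[-20,0.7,0,0],[-20,0.8,0,0],[-18,0.8,0,0],[-12,0.8,0,0],[-6,0.7,0,0],[-3,0,0,0],[0,0,0,0],[0,0,0,0],[0,0,0,0]],
])

```text
t: 10.45
eef_pos: [0.5235, 0.3357, 0.1986]
ee_rot: [3.142, -0.0, -1.504]
force: [-0.5, 0.3, -2.6]
width: 0.0245
gripper_force: 40.0
```

```bash
python3 d.py .524 .336 .144 -1.503
python3 - <<'E'
from h import *
a=save("side","s2.png");cv2.imwrite("pics/z2.png",a[100:480,100:420,::-1].repeat(2,0).repeat(2,1)[:600])
E
```

```text
t 10.4 p [0.5235 0.3357 0.1986] rpy [ 3.142 -0.    -1.504] F [-0.5  0.3 -2.6] w 24.5 gf 40.0 q6 -0.82
turn -0.001 then xyz [-0.3 -0.5 54.6]
```

View pics/z2.png

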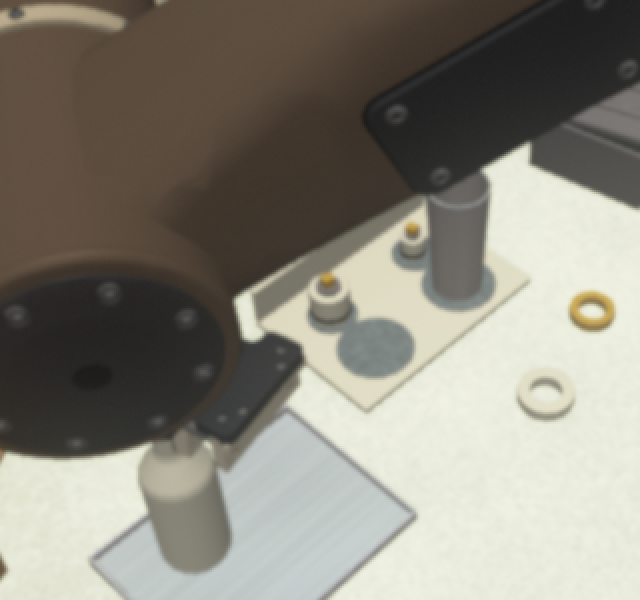

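The bottle hangs upright over the tray and its spot is clear. I'll lower it.

>>> servo_tool([
  [[0,0,4,0],[0,0,9,0],[0,0,9,0],[0,0,9,0],[0,0,9,0],[0,0,5,0],[0,0,3,0],[0,0,2,0],[0,0,2,0],[0,0,1,0]],
])

```text
t: 11.33
eef_pos: [0.5235, 0.3367, 0.1456]
ee_rot: [-3.141, 0.0, -1.503]
force: [0.0, 0.2, -1.2]
width: 0.0245
gripper_force: 40.0
```

>>> servo_tool([
  [[0,0,1,0],[0,0,1,0],[0,0,0,0],[0,0,0,0],[0,0,0,0],[0,0,0,0],[0,0,0,0],[0,0,0,0],[0,0,0,0],[0,0,0,0]],
])

```text
t: 12.17
eef_pos: [0.5234, 0.3365, 0.1436]
ee_rot: [-3.142, -0.0, -1.503]
force: [-0.5, -0.1, -1.5]
width: 0.0245
gripper_force: 40.0
```

>>> servo_tool([
  [[0,0,0.6,0],[0,0,0,0],[0,0,0,0],[0,0,0,0],[0,0,0,0],[0,0,0,0],[0,0,0,0],[0,0,0,0],[0,0,0,0],[0,0,0,0]],
])

```text
t: 13.0
eef_pos: [0.5237, 0.3367, 0.1436]
ee_rot: [-3.141, 0.0, -1.503]
force: [-0.7, -0.6, 5.1]
width: 0.0243
gripper_force: 40.0
```

>>> servo_tool([
  [[0,0,0,0],[0,0,0,0],[0,0,0,0],[0,0,0,0],[0,0,0,0],[0,0,0,0],[0,0,0,0],[0,0,0,0],[0,0,0,0],[0,0,0,0]],
], claw=-0.3)

```text
t: 13.83
eef_pos: [0.5234, 0.3365, 0.143]
ee_rot: [3.142, 0.0, -1.503]
force: [0.6, -0.5, -0.0]
width: 0.0568
gripper_force: 0.0
```

>>> servo_tool([
  [[0,0,-2,0],[0,0,-5,0],[0,0,-8,0],[0,0,-8,0],[0,0,-8,0],[0,0,-8,0],[0,0,-8,0],[0,0,-8,0],[0,0,0,0],[0,0,0,0]],
], claw=-1)

```text
t: 14.67
eef_pos: [0.5236, 0.3368, 0.1986]
ee_rot: [-3.141, 0.001, -1.503]
force: [0.6, -0.3, -0.6]
width: 0.0878
gripper_force: 0.0
```

```bash
python3 d.py .533 -.034 .20 -1.503 .533 -.034 .09 -1.503
```

```text
t 14.7 p [0.5236 0.3368 0.1986] rpy [-3.141e+00  1.000e-03 -1.503e+00] F [ 0.6 -0.3 -0.6] w 87.8 gf 0.0 q6 -0.82
turn 0.0 then xyz [370.5  15.7  -1.4]
turn -0.0 then xyz [  0.  -0. 110.]
```

>>> servo_tool([
  [[20,1,0,0],[30,1,0,0],[38,1.5,0,0],[38,1.5,0,0],[38,1.7,0,0],[38,2,0,0],[38,2,0,0],[38,2,0,0],[38,2,0,0],[34,1,0,0]],
])

```text
t: 15.5
eef_pos: [0.5304, -0.0162, 0.1976]
ee_rot: [3.141, -0.0, -1.503]
force: [1.4, 0.7, -0.4]
width: 0.0882
gripper_force: 0.0
```

>>> servo_tool([
  [[20,0,0,0],[0,0,4,0],[0,0,8,0],[0,0,8,0],[0,0,8,0],[0,0,8,0],[0,0,4,0],[0,0,0,0],[0,0,0,0],[0,0,0,0]],
])

```text
t: 16.33
eef_pos: [0.5332, -0.0334, 0.1583]
ee_rot: [-3.141, -0.0, -1.502]
force: [0.5, 1.0, -0.1]
width: 0.0876
gripper_force: 0.0
```

```bash
python3 d.py .533 -.034 .09 -1.503
python3 - <<'E'
from h import *
a=save("side","s3.png");b=save("top","t3.png");cv2.imwrite("pics/z3.png",np.hstack([a[100:480,100:400],b[100:480,100:400]])[:,:,::-1])
E
```

```text
t 16.3 p [ 0.5332 -0.0334  0.1583] rpy [-3.141 -0.    -1.502] F [ 0.5  1.  -0.1] w 87.6 gf 0.0 q6 -0.24
turn 0.001 then xyz [ 0.6  0.2 68.3]
```

View pics/z3.png

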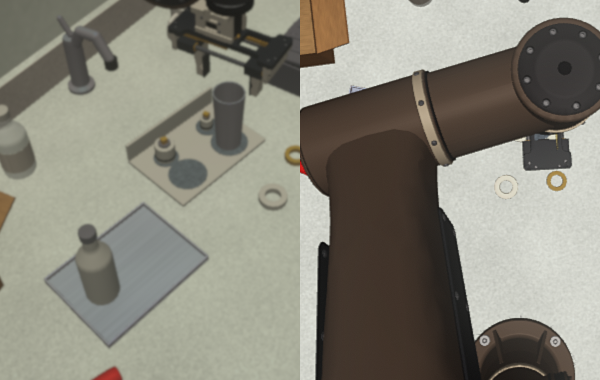

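The bottle stands upright on the tray (95,265 in the crop), and the tumbler rim (228,90) lies between the fingers. I'll descend.

>>> servo_tool([
  [[0.6,0,6,0],[0,0,8,0],[0,0,9,0],[0,0,9,0],[0,0,9,0],[0,0,9,0],[0,0,9,0],[0,0,6,0],[0,0,3,0],[0,0,0,0]],
])

```text
t: 17.27
eef_pos: [0.5325, -0.0344, 0.0891]
ee_rot: [3.14, -0.0, -1.503]
force: [0.1, -0.1, -0.3]
width: 0.0871
gripper_force: 0.0
```

>>> servo_tool([
  [[0,0,0,0],[0,0,0,0],[0,0,0,0],[0,0,0,0],[0,0,0,0],[0,0,0,0],[0,0,0,0],[0,0,0,0],[0,0,0,0],[0,0,0,0]],
], claw=1, grip_force=15)

```text
t: 18.1
eef_pos: [0.5333, -0.0343, 0.0903]
ee_rot: [-3.141, -0.0, -1.503]
force: [-0.4, 1.1, 3.6]
width: 0.0595
gripper_force: 15.0
```

>>> servo_tool([
  [[0,0,-1,0],[0,0,-3,0],[0,0,-6,0],[0,0,-8,0],[0,0,-8,0],[0,0,-8,0],[0,0,-8,0],[0,0,-5,0],[0,0,-3,0],[0,0,0,0]],
], grip_force=30)

```text
t: 18.93
eef_pos: [0.5333, -0.0342, 0.1409]
ee_rot: [-3.14, 0.0, -1.503]
force: [-0.5, -0.1, -1.8]
width: 0.0591
gripper_force: 30.0
```

```bash
python3 d.py .507 .236 .142 -1.503
python3 - <<'E'
from h import *
a=save("side","s4.png");cv2.imwrite("pics/z4.png",a[100:480,100:480,::-1])
E
```

```text
t 18.9 p [ 0.5333 -0.0342  0.1409] rpy [-3.14   0.    -1.503] F [-0.5 -0.1 -1.8] w 59.1 gf 30.0 q6 -0.24
turn 0.0 then xyz [-271.4    7.9   -1.1]
```

View pics/z4.png

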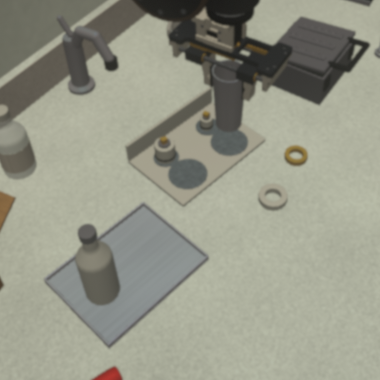

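The tumbler is lifted and upright (228,100 in the crop). Next I'll carry it to the tray.

>>> servo_tool([
  [[-3,0,0,0],[-8,0.3,0,0],[-14,0.4,0,0],[-20,0.5,0,0],[-22,0.6,0,0],[-22,0.6,0,0],[-22,0.6,0,0],[-22,0.6,0,0],[-22,0.6,0,0],[-22,0.6,0,0]],
])

```text
t: 19.82
eef_pos: [0.5155, 0.1435, 0.1396]
ee_rot: [3.141, -0.0, -1.503]
force: [0.2, 0.3, -2.2]
width: 0.0593
gripper_force: 30.0
```

>>> servo_tool([
  [[-22,0.6,0,0],[-22,0.7,0,0],[-20,0.7,0,0],[-15,0.7,0,0],[-9,0.5,0,0],[-4,0,0,0],[-2,0,0,0],[0,0,0,0],[0,0,0,0],[0,0,0,0]],
])

```text
t: 20.65
eef_pos: [0.5066, 0.2348, 0.14]
ee_rot: [3.142, -0.0, -1.504]
force: [-0.0, -0.6, -0.3]
width: 0.0589
gripper_force: 30.0
```

>>> servo_tool([
  [[0,0,4,0],[0,0,9,0],[0,0,9,0],[0,0,9,0],[0,0,9,0],[0,0,5,0],[0,0,4,0],[0,0,3,0],[0,0,1,0],[0,0,0,0]],
])

```text
t: 21.48
eef_pos: [0.5065, 0.2356, 0.0868]
ee_rot: [3.142, -0.0, -1.503]
force: [0.2, 0.4, -0.6]
width: 0.0595
gripper_force: 30.0
```

>>> servo_tool([
  [[0,0,0.8,0],[0,0,0.7,0],[0,0,0,0],[0,0,0,0],[0,0,0,0],[0,0,0,0],[0,0,0,0],[0,0,0,0],[0,0,0,0],[0,0,0,0]],
])

```text
t: 22.32
eef_pos: [0.5065, 0.2355, 0.0855]
ee_rot: [-3.142, -0.0, -1.503]
force: [-0.6, -0.8, -1.3]
width: 0.0593
gripper_force: 30.0
```

>>> servo_tool([
  [[0,0,0,0],[0,0,0,0],[0,0,0,0],[0,0,0,0],[0,0,0,0],[0,0,0,0],[0,0,0,0],[0,0,0,0],[0,0,0,0],[0,0,0,0]],
], claw=-1)

```text
t: 23.15
eef_pos: [0.5065, 0.2356, 0.0855]
ee_rot: [-3.142, 0.0, -1.503]
force: [-0.2, 0.4, 0.5]
width: 0.0875
gripper_force: 0.0
```

>>> servo_tool([
  [[0,0,-4,0],[0,0,-8,0],[0,0,-15,0],[0,0,-15,0],[0,0,-15,0],[0,0,-15,0],[0,0,-15,0],[0,0,-8,0],[0,0,0,0],[0,0,0,0]],
])

```text
t: 23.98
eef_pos: [0.5065, 0.2356, 0.1807]
ee_rot: [-3.141, 0.001, -1.503]
force: [0.8, 0.7, -0.2]
width: 0.0877
gripper_force: 0.0
```

```bash
python3 d.py
python3 - <<'E'
from h import *
for c in("side","top"):
    save(c,c+"5.png")
    for n in("bottle","tumbler"): print(c,n,[(np.round(r["position"],3),round(r["conf"],2)) for r in recognise(c,n)[:2]])
E
```

```text
t 24.0 p [0.5065 0.2356 0.1807] rpy [-3.141e+00  1.000e-03 -1.503e+00] F [ 0.8  0.7 -0.2] w 87.7 gf 0.0 q6 -0.72
side bottle [(array([0.509, 0.349, 0.105]), 0.65), (array([ 0.531, -0.026,  0.009]), 0.57)]
side tumbler [(array([0.501, 0.244, 0.1  ]), 0.85), (array([ 0.465, -0.282,  0.09 ]), 0.22)]
top bottle []
top tumbler [(array([0.506, 0.238, 0.065]), 0.79)]
```

Run:
```python
from h import *
b=cv2.imread("pics/top0.png");a=cv2.imread("pics/side0.png")
g=b[275:297,440:510].mean(2)
print("rows dark in cols 460-490",[(275+i,int(v)) for i,v in enumerate(g[:,20:50].mean(1))])
print("cols row 282",[(440+i,int(v)) for i,v in enumerate(g[7]) if v<75])
for z in(.076,.085,.095): print(z,ray("top",(474.5,286),z).round(4))
print("side proj shut/open .1/.2")
c,s=np.cos(.035),np.sin(.035)
for l in(0,.05,.1):
    h=np.array([[.065-.167*np.cos(l)+.006*np.sin(l),y,.07+.167*np.sin(l)+.006*np.cos(l)] for y in(-.039,0,.039)])
    W=np.c_[c*h[:,0]-s*h[:,1]+.5045,s*h[:,0]+c*h[:,1]-.2993,h[:,2]];print(l,W[1].round(4),proj("side",W).round(1).tolist(),proj("top",W).round(1).tolist())
cv2.imwrite("pics/z5.png",np.hstack([cv2.resize(a[105:205,360:480],None,fx=3.3,fy=3.3),cv2.resize(b[190:290+10,420:520],None,fx=3,fy=3)[:330]]))
```

```text
rows dark in cols 460-490 [(275, 139), (276, 139), (277, 138), (278, 139), (279, 138), (280, 138), (281, 140), (282, 137), (283, 94), (284, 31), (285, 28), (286, 35), (287, 31), (288, 29), (289, 68), (290, 143), (291, 142), (292, 139), (293, 138), (294, 137), (295, 137), (296, 137)]
cols row 282 [(449, 43), (450, 28), (451, 33), (452, 35), (453, 28), (454, 48), (494, 56), (495, 28), (496, 30), (497, 37), (498, 33), (499, 33)]
0.076 [ 0.4026 -0.3073  0.076 ]
0.085 [ 0.403  -0.3043  0.085 ]
0.095 [ 0.4035 -0.3009  0.095 ]
side proj shut/open .1/.2
0 [ 0.4026 -0.3029  0.076 ] [[465.5, 152.8], [457.8, 163.4], [449.9, 174.4]] [[491.7, 285.5], [472.3, 286.0], [452.9, 286.4]]
0.05 [ 0.4031 -0.3029  0.0843] [[465.9, 149.5], [458.2, 160.1], [450.2, 171.0]] [[493.3, 285.5], [473.7, 285.9], [454.1, 286.4]]
0.1 [ 0.404  -0.3028  0.0926] [[466.2, 146.1], [458.5, 156.7], [450.4, 167.6]] [[494.8, 285.2], [475.1, 285.7], [455.3, 286.1]]
```

View pics/z5.png

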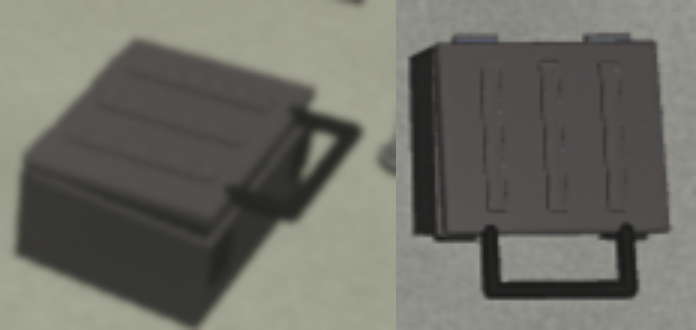

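>>> servo_tool([
  [[20,0,-2,0],[36,5,0,0],[36,5,0,0],[36,5,0,0],[36,5,0,0],[36,5,0,0],[36,5,0,0],[36,5,0,0],[36,5,0,0],[36,5,0,0]],
])

```text
t: 25.12
eef_pos: [0.4844, -0.1124, 0.1824]
ee_rot: [3.141, -0.0, -1.502]
force: [1.3, 0.2, -0.6]
width: 0.088
gripper_force: 0.0
```

The bar is parallel to the hinge and the lid is about 0.1 rad open, with the bar ends at about (467,144) and (449,169) in the side picture. The bar is at about (0.404, -0.303, 0.091).

>>> servo_tool([
  [[36,15,0,0.033],[36,15,0,0],[36,15,0,0],[30,10,0,0],[20,8,4,0],[10,0,8,0],[0,0,8,0],[0,0,0,0],[0,0,0,0],[0,0,0,0]],
], claw=0.48)

```text
t: 25.95
eef_pos: [0.4295, -0.2804, 0.1624]
ee_rot: [3.141, 0.0, -1.534]
force: [0.4, 0.3, 0.5]
width: 0.027
gripper_force: 0.0
```

```bash
python3 d.py .404 -.303 .072 -1.536
```

```text
t 25.9 p [ 0.4295 -0.2804  0.1624] rpy [ 3.141  0.    -1.534] F [0.4 0.3 0.5] w 27.0 gf 0.0 q6 0.23
turn 0.002 then xyz [21.7 26.3 90.4]
```

>>> servo_tool([
  [[11,13,0,0],[10.7,13.3,0,0],[0,0,10,0],[0,0,12,0],[0,0,12,0],[0,0,5,0],[0,0,0,0],[0,0,0,0],[0,0,0,0],[0,0,0,0]],
])

```text
t: 26.78
eef_pos: [0.4042, -0.3039, 0.1242]
ee_rot: [-3.14, -0.001, -1.535]
force: [-0.2, -0.3, -0.4]
width: 0.0229
gripper_force: 0.0
```

```bash
python3 d.py .404 -.303 .072 -1.536
python3 - <<'E'
from h import *
a=save("side","s6.png");b=save("top","t6.png")
cv2.imwrite("pics/z6.png",np.hstack([cv2.resize(a[80:200,340:500],None,fx=3,fy=3),cv2.resize(b[210:330,420:520],None,fx=3,fy=3)])[:,:,::-1])
E
```

```text
t 26.8 p [ 0.4042 -0.3039  0.1242] rpy [-3.140e+00 -1.000e-03 -1.535e+00] F [-0.2 -0.3 -0.4] w 22.9 gf 0.0 q6 0.29
turn 0.001 then xyz [-0.9  0.2 52.2]
```

View pics/z6.png

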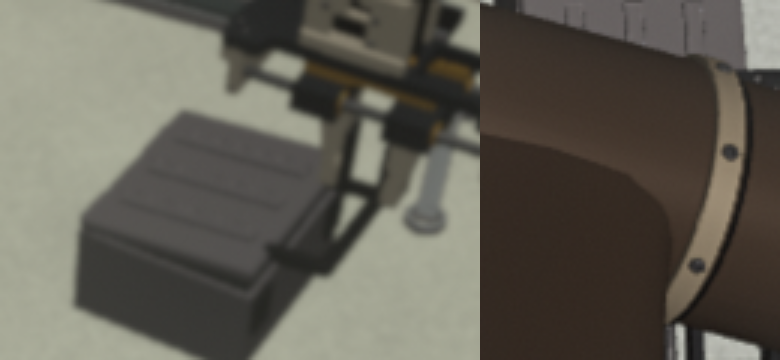

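The tips look centred over the bar in x and taper to be thin. I'll descend in two stages.

>>> servo_tool([
  [[-0.9,0,4,0],[0,0,6,0],[0,0,6,0],[0,0,4,0],[0,0,4,0],[0,0,3,0],[0,0,0,0],[0,0,0,0],[0,0,0,0],[0,0,0,0]],
])

```text
t: 27.72
eef_pos: [0.4038, -0.3031, 0.0967]
ee_rot: [-3.141, -0.0, -1.536]
force: [-0.3, -0.4, -0.3]
width: 0.0226
gripper_force: 0.0
```

>>> servo_tool([
  [[0,0,4,0],[0,0,5,0],[0,0,5,0],[0,0,5,0],[0,0,3,0],[0,0,2,0],[0,0,0,0],[0,0,0,0],[0,0,0,0],[0,0,0,0]],
])

```text
t: 28.55
eef_pos: [0.4037, -0.303, 0.0727]
ee_rot: [-3.141, -0.0, -1.536]
force: [0.4, -0.1, 0.0]
width: 0.0224
gripper_force: 0.0
```

>>> servo_tool([
  [[0,0,0,0],[0,0,0,0],[0,0,0,0],[0,0,0,0],[0,0,0,0],[0,0,0,0],[0,0,0,0],[0,0,0,0],[0,0,0,0],[0,0,0,0]],
], claw=1, grip_force=25)

```text
t: 29.38
eef_pos: [0.4039, -0.303, 0.0726]
ee_rot: [-3.141, -0.0, -1.536]
force: [2.5, 0.1, -0.5]
width: 0.011
gripper_force: 25.0
```

Run:
```python
import numpy as np
p=np.linspace(.125,1.69,21);print(np.c_[np.diff(np.cos(p)),-np.diff(np.sin(p))].__mul__(167).round(1).tolist())
```

```text
[[-2.1, -12.9], [-3.1, -12.7], [-4.1, -12.4], [-5.1, -12.0], [-6.0, -11.6], [-6.9, -11.1], [-7.7, -10.5], [-8.5, -9.9], [-9.3, -9.2], [-10.0, -8.4], [-10.6, -7.6], [-11.2, -6.8], [-11.7, -5.9], [-12.1, -5.0], [-12.4, -4.0], [-12.7, -3.0], [-12.9, -2.0], [-13.0, -1.0], [-13.1, 0.0], [-13.0, 1.0]]
```

>>> servo_tool([
  [[0,-2.1,-12.9,0],[0,-3.1,-12.7,0],[0,-4.1,-12.4,0],[0,-5.1,-12,0],[0,-6,-11.6,0],[0,0,0,0],[0,0,0,0],[0,0,0,0],[0,0,0,0],[0,0,0,0]],
])

```text
t: 30.22
eef_pos: [0.4234, -0.3024, 0.1334]
ee_rot: [3.141, 0.0, -1.536]
force: [0.0, -5.1, -1.6]
width: 0.0109
gripper_force: 25.0
```

>>> servo_tool([
  [[0,-6.9,-11.1,0],[0,-7.7,-10.5,0],[0,-8.5,-9.9,0],[0,-9.3,-9.2,0],[0,-10,-8.4,0],[0,-10.6,-7.6,0],[0,-11.2,-6.8,0],[0,0,0,0],[0,0,0,0],[0,0,0,0]],
])

```text
t: 31.05
eef_pos: [0.4869, -0.301, 0.1988]
ee_rot: [3.14, -0.002, -1.536]
force: [-6.0, -3.4, 11.2]
width: 0.0111
gripper_force: 25.0
```

>>> servo_tool([
  [[0,-11.7,-5.9,0],[0,-12.1,-5,0],[0,-12.4,-4,0],[0,-12.7,-3,0],[0,-12.9,-2,0],[0,-13,-1,0],[0,-13.1,0,0],[0,-13,1,0],[0,0,0,0],[0,0,0,0]],
])

```text
t: 31.88
eef_pos: [0.5898, -0.2978, 0.2175]
ee_rot: [-3.141, -0.002, -1.536]
force: [1.1, -6.7, 1.6]
width: 0.0115
gripper_force: 25.0
```

```bash
python3 d.py
python3 - <<'E'
from h import *
a=save("side","s7.png");cv2.imwrite("pics/z7.png",a[:240,240:560,::-1].repeat(2,0).repeat(2,1))
E
```

```text
t 31.9 p [ 0.5898 -0.2978  0.2175] rpy [-3.141e+00 -2.000e-03 -1.536e+00] F [ 1.1 -6.7  1.6] w 11.5 gf 25.0 q6 0.21
```

View pics/z7.png

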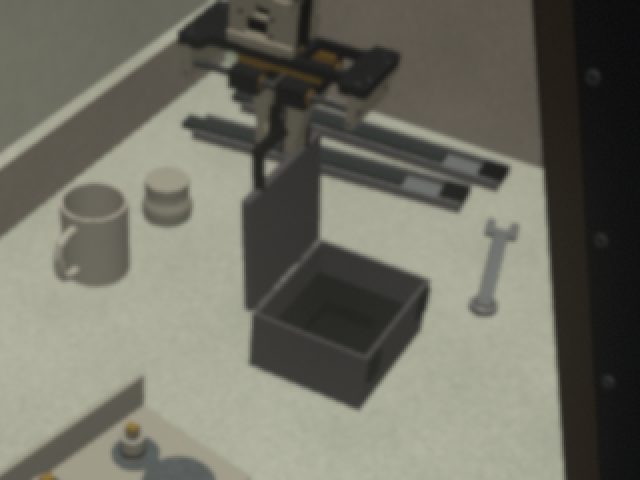

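The lid is open slightly past upright and the pocket is visible. Next I'll release, rise and turn.

>>> servo_tool([
  [[0,0,0,0],[0,0,0,0],[0,0,0,0],[0,0,0,0],[0,0,-6,0],[0,0,-10,0],[0,0,-12,0],[0,0,-14,0],[0,0,-14,0],[0,0,-14,0]],
], claw=0.2)

```text
t: 32.77
eef_pos: [0.5892, -0.2966, 0.2898]
ee_rot: [-3.14, -0.001, -1.536]
force: [0.8, -0.3, -0.3]
width: 0.0353
gripper_force: 0.0
```

>>> servo_tool([
  [[0,0,0,-0.124],[0,0,0,-0.124],[0,0,0,-0.124],[0,0,0,-0.124],[0,0,0,-0.124],[0,0,0,-0.124],[0,0,0,-0.124],[0,0,0,-0.124],[0,0,0,-0.124],[0,0,0,-0.124]],
], claw=-0.5)

```text
t: 33.6
eef_pos: [0.5892, -0.2965, 0.2892]
ee_rot: [3.142, -0.002, -0.29]
force: [0.4, 0.3, -0.1]
width: 0.066
gripper_force: 0.0
```

```bash
python3 d.py .608 .064 .12 -.172 .608 .064 .026 -.172
python3 - <<'E'
from fit import *
save("top","t8.png");save("side","s8.png")
print([(r["conf"],np.round(r["position"],4)) for c in("top","side") for r in recognise(c,"cartridge_large")[:2]])
print(fit("cartridge_large",["top"],[.608,.064,0,0],.008,[0,1]),fit("cartridge_large",["side"],[.608,.064,0,0],.008,[0,1]))
E
```

```text
t 33.6 p [ 0.5892 -0.2965  0.2892] rpy [ 3.142e+00 -2.000e-03 -2.900e-01] F [ 0.4  0.3 -0.1] w 66.0 gf 0.0 q6 1.45
turn -0.118 then xyz [ -43.2 -358.4  169.2]
turn -0.0 then xyz [ 0. -0. 94.]
[(0.54, array([0.6035, 0.0606, 0.0451])), (0.66, array([0.5997, 0.0742, 0.0451]))]Traceback (most recent call last):
  File "<stdin>", line 4, in <module>
  File "fit.py", line 38, in fit
    n=len(free);best=min((minimize(cost,np.zeros(n),method="Nelder-Mead",options=dict(xatol=.005,fatol=1e-5,initial_simplex=np.r_[[np.zeros(n)-.3*k],np.eye(n)*k])) for k in(1,-1)),key=lambda o:o.fun)
                     ~~~^^^^^^^^^^^^^^^^^^^^^^^^^^^^^^^^^^^^^^^^^^^^^^^^^^^^^^^^^^^^^^^^^^^^^^^^^^^^^^^^^^^^^^^^^^^^^^^^^^^^^^^^^^^^^^^^^^^^^^^^^^^^^^^^^^^^^^^^^^^^^^^^^^^^^^^^^^^^^^^^^^^^^^^^^^^^^^^
  File "fit.py", line 38, in <genexpr>
    n=len(free);best=min((minimize(cost,np.zeros(n),method="Nelder-Mead",options=dict(xatol=.005,fatol=1e-5,initial_simplex=np.r_[[np.zeros(n)-.3*k],np.eye(n)*k])) for k in(1,-1)),key=lambda o:o.fun)
                          ~~~~~~~~^^^^^^^^^^^^^^^^^^^^^^^^^^^^^^^^^^^^^^^^^^^^^^^^^^^^^^^^^^^^^^^^^^^^^^^^^^^^^^^^^^^^^^^^^^^^^^^^^^^^^^^^^^^^^^^^^^^^^^^^^^^^^^^^^
    res = _minimize_neldermead(fun, x0, args, callback, bounds=bounds,
                               **options)
    fsim[k] = func(sim[k])
              ~~~~^^^^^^^^
    fx = function(np.copy(x), *(wrapper_args + args))
  File "fit.py", line 37, in cost
    return t/len(ms)
           ~^~~~~~~~
ZeroDivisionError: division by zero
```

>>> servo_tool([
  [[0,0,0,-0.118],[-4,-25,10,0],[-5,-40,10,0],[-5,-40,10,0],[-5,-40,10,0],[-5,-40,10,0],[-5,-40,10,0],[-5,-40,10,0],[-5,-40,10,0],[-4,-32,10,0]],
])

```text
t: 34.73
eef_pos: [0.6062, 0.0456, 0.1975]
ee_rot: [-3.141, -0.001, -0.179]
force: [0.9, -0.5, 0.6]
width: 0.0658
gripper_force: 0.0
```

>>> servo_tool([
  [[0,-21,15,0],[0,0,25,0],[0,0,25,0],[0,0,14,0],[0,0,0,0],[0,0,0,0],[0,0,0,0],[0,0,0,0],[0,0,0,0],[0,0,0,0]],
])

```text
t: 35.57
eef_pos: [0.6105, 0.0635, 0.1196]
ee_rot: [-3.141, -0.002, -0.178]
force: [-0.5, -0.4, 0.2]
width: 0.0655
gripper_force: 0.0
```

```bash
python3 d.py .608 .064 .026 -.172
python3 - <<'E'
from h import *
a=save("side","s9.png");cv2.imwrite("pics/z9.png",a[100:340,180:440,::-1].repeat(2,0).repeat(2,1))
E
```

```text
t 35.6 p [0.6105 0.0635 0.1196] rpy [-3.141e+00 -2.000e-03 -1.780e-01] F [-0.5 -0.4  0.2] w 65.5 gf 0.0 q6 0.97
turn -0.006 then xyz [-2.5 -0.  93.6]
```

View pics/z9.png

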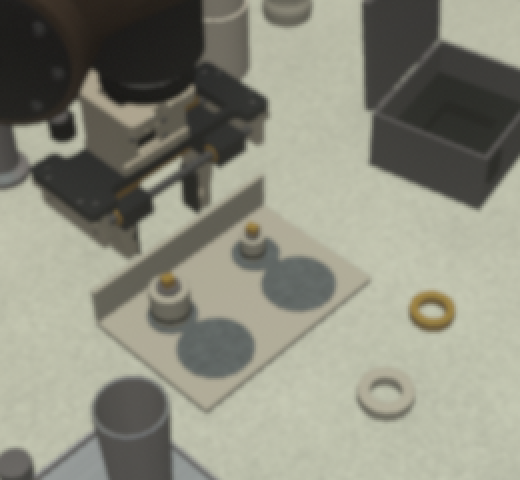

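The gripper is above the large cartridge (168,300 in the crop), and both spots are clear. I'll descend and grasp.

>>> servo_tool([
  [[-2.5,0,8,0],[0,0,14,0],[0,0,16,0],[0,0,16,0],[0,0,14,0],[0,0,10,0],[0,0,8,0],[0,0,6,0],[0,0,0,0],[0,0,0,0]],
])

```text
t: 36.45
eef_pos: [0.6076, 0.0639, 0.0265]
ee_rot: [3.141, -0.0, -0.178]
force: [0.3, 1.1, 0.5]
width: 0.066
gripper_force: 0.0
```

>>> servo_tool([
  [[0,0,0,0],[0,0,0,0],[0,0,0,0],[0,0,0,0],[0,0,0,0],[0,0,0,0],[0,0,0,0],[0,0,0,0],[0,0,0,0],[0,0,0,0]],
], claw=1, grip_force=25)

```text
t: 37.28
eef_pos: [0.6076, 0.064, 0.0268]
ee_rot: [-3.141, -0.0, -0.178]
force: [-1.0, 0.7, 5.2]
width: 0.0371
gripper_force: 25.0
```

>>> servo_tool([
  [[0,0,-3,0],[0,0,-8,0],[0,0,-15,0],[0,0,-20,0],[0,0,-25,0],[0,0,-25,0],[0,0,-20,0],[0,0,-14,0],[0,0,0,0],[0,0,0,0]],
])

```text
t: 38.12
eef_pos: [0.6077, 0.0641, 0.1574]
ee_rot: [-3.14, -0.001, -0.178]
force: [-0.4, 0.2, -0.7]
width: 0.0373
gripper_force: 25.0
```

```bash
python3 d.py .5045 -.2993 .16 .03 .5045 -.2993 .033 .03;  python3 - <<'E'
from fit import *
save("top","t10.png");save("side","s10.png")
for c in("top","side"):
  print([(c,round(r["conf"],2),np.round(r["position"],4)) for r in recognise(c,"cartridge_large")[:2]])
  m=trace(c,"case")
  if m: cv2.imwrite("pics/m_%s.png"%c,m[0]["mask"].astype(np.uint8)*255)
print(fit("case",["side"],[.5045,-.2993,.03,1.65],0,[0,1,2,3]))
E
```

```text
t 38.1 p [0.6077 0.0641 0.1574] rpy [-3.14e+00 -1.00e-03 -1.78e-01] F [-0.4  0.2 -0.7] w 37.3 gf 25.0 q6 0.97
turn -0.208 then xyz [-114.1  360.1   -2.6]
turn -0.0 then xyz [  0.   0. 127.]
[]
[('side', 0.91, array([0.5944, 0.0683, 0.169 ]))]
(array([ 0.5062, -0.3007,  0.0486,  1.6419]), np.float64(0.045), {'side': 7810})
```

>>> servo_tool([
  [[0,0,0,-0.104],[0,0,0,-0.104],[-15,0,0,0],[-28,0,0,0],[-28,10,0,0],[-26,20,0,0],[-17,30,0,0],[0,36,0,0],[0,36,0,0],[0,36,0,0]],
])

```text
t: 39.3
eef_pos: [0.4982, -0.1086, 0.1568]
ee_rot: [-3.142, -0.001, 0.032]
force: [1.3, 0.3, -0.2]
width: 0.0376
gripper_force: 25.0
```

>>> servo_tool([
  [[0,36,0,0],[0,36,0,0],[0,36,0,0],[0,36,0,0],[0,28,0,0],[0,15,0,0],[0,5,0,0],[0,0,0,0],[0,0,0,0],[0,0,0,0]],
])

```text
t: 40.13
eef_pos: [0.5044, -0.2984, 0.1564]
ee_rot: [-3.141, 0.0, 0.031]
force: [0.1, 1.3, -1.4]
width: 0.0374
gripper_force: 25.0
```

```bash
python3 d.py .505 -.300 .033 .035
```

```text
t 40.1 p [ 0.5044 -0.2984  0.1564] rpy [-3.141  0.     0.031] F [ 0.1  1.3 -1.4] w 37.4 gf 25.0 q6 1.8
turn -0.004 then xyz [  0.6   1.6 123.4]
```

>>> servo_tool([
  [[0.6,1.6,8,0],[0,0,14,0],[0,0,18,0],[0,0,18,0],[0,0,16,0],[0,0,14,0],[0,0,12,0],[0,0,10,0],[0,0,6,0],[0,0,3,0]],
])

```text
t: 40.97
eef_pos: [0.5048, -0.3003, 0.0365]
ee_rot: [-3.141, 0.001, 0.031]
force: [-0.0, 0.2, -0.4]
width: 0.0372
gripper_force: 25.0
```

>>> servo_tool([
  [[0,0,1,0],[0,0,1,0],[0,0,1,0],[0,0,1,0],[0,0,0.5,0],[0,0,0,0],[0,0,0,0],[0,0,0,0],[0,0,0,0],[0,0,0,0]],
])

```text
t: 41.8
eef_pos: [0.5051, -0.301, 0.033]
ee_rot: [3.142, -0.0, 0.03]
force: [-0.0, 0.1, 0.6]
width: 0.0374
gripper_force: 25.0
```

>>> servo_tool([
  [[0,0,0.3,0],[0,0,0,0],[0,0,0,0],[0,0,0,0],[0,0,0,0],[0,0,0,0],[0,0,-4,0],[0,0,-8,0],[0,0,-12,0],[0,0,-16,0]],
], claw=-0.3)

```text
t: 42.63
eef_pos: [0.5045, -0.3008, 0.0729]
ee_rot: [-3.141, 0.002, 0.03]
force: [0.4, -0.6, -0.3]
width: 0.0572
gripper_force: 0.0
```

>>> servo_tool([
  [[0,0,-25,0],[0,0,-30,0],[0,0,-30,0],[0,0,-30,0],[0,0,-30,0],[0,0,-30,0],[0,0,-30,0],[0,0,-15,0],[0,0,0,0],[0,0,0,0]],
])

```text
t: 43.47
eef_pos: [0.5052, -0.3009, 0.2945]
ee_rot: [3.141, -0.003, 0.03]
force: [0.4, -0.7, -0.7]
width: 0.0565
gripper_force: 0.0
```

```bash
python3 d.py
python3 - <<'E'
from fit import *
a=save("side","s11.png")
print([(round(r["conf"],2),np.round(r["position"],4)) for r in recognise("side","cartridge_large")[:2]])
print(fit("case",["side"],[.505,-.300,.035,1.65],0,[3]))
cv2.imwrite("pics/z11.png",a[:240,300:520,::-1].repeat(2,0).repeat(2,1))
E
```

```text
t 43.5 p [ 0.5052 -0.3009  0.2945] rpy [ 3.141e+00 -3.000e-03  3.000e-02] F [ 0.4 -0.7 -0.7] w 56.5 gf 0.0 q6 1.81
[(0.67, array([ 0.4993, -0.2898,  0.0492]))]
(array([ 0.505 , -0.3   ,  0.035 ,  1.6466]), np.float64(0.097), {'side': 7504})
```

View pics/z11.png

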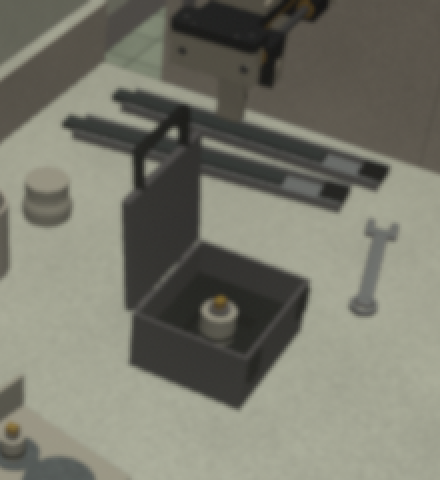

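The cartridge stands upright in the pocket (218,315 in the crop). I'll grip the bar again to close the lid.

>>> servo_tool([
  [[25,-1,0,0],[34,-0.5,0,0],[25,0,0,0],[0,0,0,0.124],[0,0,0,0.124],[0,0,0,0.124],[0,0,0,0.124],[0,0,0,0.124],[0,0,0,0.124],[0,0,0,0.124]],
], claw=0.2)

```text
t: 44.45
eef_pos: [0.5886, -0.2968, 0.2912]
ee_rot: [3.14, 0.002, -0.844]
force: [-0.0, 0.1, -0.4]
width: 0.0351
gripper_force: 0.0
```

>>> servo_tool([
  [[0,0,0,0.124],[0,0,0,0.124],[0,0,0,0.124],[0,0,0,0.124],[0,0,0,0.124],[0,0,0,0.078],[0,0,0,0],[0,0,0,0],[0,0,0,0],[0,0,0,0]],
])

```text
t: 45.28
eef_pos: [0.5889, -0.2969, 0.2923]
ee_rot: [3.141, 0.0, -1.534]
force: [0.9, 0.4, 0.3]
width: 0.0351
gripper_force: 0.0
```

```bash
python3 d.py .5895 -.2972 .2175 -1.536
```

```text
t 45.3 p [ 0.5889 -0.2969  0.2923] rpy [ 3.141  0.    -1.534] F [0.9 0.4 0.3] w 35.1 gf 0.0 q6 0.21
turn 0.002 then xyz [ 0.3 -0.6 74.8]
```

>>> servo_tool([
  [[0.3,-0.6,8,0],[0,0,12,0],[0,0,14,0],[0,0,14,0],[0,0,12,0],[0,0,8,0],[0,0,5,0],[0,0,1.8,0],[0,0,0,0],[0,0,0,0]],
])

```text
t: 46.12
eef_pos: [0.5899, -0.2974, 0.2184]
ee_rot: [-3.141, -0.0, -1.536]
force: [-0.2, 0.4, 0.6]
width: 0.0352
gripper_force: 0.0
```

>>> servo_tool([
  [[0,0,0,0],[0,0,0,0],[0,0,0,0],[0,0,0,0],[0,0,0,0],[0,0,0,0],[0,0,0,0],[0,0,0,0],[0,0,0,0],[0,0,0,0]],
], claw=1, grip_force=20)

```text
t: 46.95
eef_pos: [0.5897, -0.2972, 0.2181]
ee_rot: [-3.141, -0.0, -1.536]
force: [-1.7, 0.4, 3.3]
width: 0.0112
gripper_force: 20.0
```

Gripped; now the reverse arc.

>>> servo_tool([
  [[0,13,-1,0],[0,13.1,0,0],[0,13,1,0],[0,12.9,2,0],[0,12.7,3,0],[0,12.4,4,0],[0,12.1,5,0],[0,11.7,5.9,0],[0,0,0,0],[0,0,0,0]],
])

```text
t: 47.78
eef_pos: [0.4881, -0.3, 0.1976]
ee_rot: [3.14, 0.001, -1.536]
force: [-1.1, 6.1, 1.2]
width: 0.0113
gripper_force: 20.0
```

>>> servo_tool([
  [[0,11.2,6.8,0],[0,10.6,7.6,0],[0,10,8.4,0],[0,9.3,9.2,0],[0,8.5,9.9,0],[0,7.7,10.5,0],[0,6.9,11.1,0],[0,0,0,0],[0,0,0,0],[0,0,0,0]],
])

```text
t: 48.62
eef_pos: [0.425, -0.3022, 0.1343]
ee_rot: [3.14, 0.001, -1.536]
force: [0.4, 6.8, -0.9]
width: 0.0113
gripper_force: 20.0
```

>>> servo_tool([
  [[0,6,11.6,0],[0,5.1,12,0],[0,4.1,12.4,0],[0,3.1,12.7,0],[0,2.1,12.9,0],[0,0,0,0],[0,0,0,0],[0,0,0,0],[0,0,0,0],[0,0,0,0]],
])

```text
t: 49.45
eef_pos: [0.4042, -0.3031, 0.0731]
ee_rot: [3.14, 0.001, -1.536]
force: [-1.0, 8.2, -0.5]
width: 0.0114
gripper_force: 20.0
```

>>> servo_tool([
  [[0,0.8,4,0],[0,0.5,4,0],[0,0,2,0],[0,0,1,0],[0,0,1,0],[0,0,0,0],[0,0,0,0],[0,0,0,0],[0,0,0,0],[0,0,0,0]],
])

```text
t: 50.28
eef_pos: [0.403, -0.3033, 0.0612]
ee_rot: [3.14, 0.001, -1.536]
force: [-0.8, 7.5, -0.9]
width: 0.0112
gripper_force: 20.0
```

>>> servo_tool([
  [[0,0,1,0],[0,0,1,0],[0,0,1,0],[0,0,1,0],[0,0,0,0],[0,0,0,0],[0,0,0,0],[0,0,0,0],[0,0,0,0],[0,0,0,0]],
])

```text
t: 51.12
eef_pos: [0.4027, -0.3032, 0.0571]
ee_rot: [3.14, 0.001, -1.536]
force: [-2.1, 6.5, -0.6]
width: 0.0113
gripper_force: 20.0
```

>>> servo_tool([
  [[0,0,1,0],[0,0,1,0],[0,0,1,0],[0,0,1,0],[0,0,0,0],[0,0,0,0],[0,0,0,0],[0,0,0,0],[0,0,0,0],[0,0,0,0]],
])

```text
t: 51.95
eef_pos: [0.4026, -0.3034, 0.0542]
ee_rot: [3.14, 0.001, -1.536]
force: [-5.4, 10.0, 12.0]
width: 0.0113
gripper_force: 20.1
```

>>> servo_tool([
  [[0,0,1,0],[0,0,1,0],[0,0,0,0],[0,0,0,0],[0,0,0,0],[0,0,0,0],[0,0,0,0],[0,0,0,0],[0,0,0,0],[0,0,0,0]],
])

```text
t: 52.78
eef_pos: [0.4027, -0.3037, 0.0532]
ee_rot: [3.14, -0.0, -1.535]
force: [-9.4, 9.9, 23.5]
width: 0.0112
gripper_force: 20.0
```

>>> servo_tool([
  [[0,0,0,0],[0,0,0,0],[0,0,0,0],[0,0,0,0],[0,0,-5,0],[0,0,-8,0],[0,0,-12,0],[0,0,-15,0],[0,0,-10,0],[0,0,0,0]],
], claw=0.5)

```text
t: 53.62
eef_pos: [0.4045, -0.3044, 0.1036]
ee_rot: [-3.138, -0.002, -1.535]
force: [0.1, -0.6, -0.3]
width: 0.0219
gripper_force: 0.0
```

>>> servo_tool([
  [[0,0,0,0],[0,0,0,0],[0,0,0,0],[0,0,0,0],[0,0,0,0],[0,0,4,0],[0,0,5,0],[0,0,5,0],[0,0,2,0],[0,0,0,0]],
], claw=1)

```text
t: 54.45
eef_pos: [0.4023, -0.3035, 0.0839]
ee_rot: [3.14, 0.001, -1.536]
force: [-0.3, -0.4, -0.1]
width: 0.0005
gripper_force: 0.0
```

```bash
python3 d.py
```

```text
t 54.5 p [ 0.4023 -0.3035  0.0839] rpy [ 3.140e+00  1.000e-03 -1.536e+00] F [-0.3 -0.4 -0.1] w 0.5 gf 0.0 q6 0.29
```

>>> servo_tool([
  [[0,0,1,0],[0,0,1,0],[0,0,1,0],[0,0,0.5,0],[0,0,0,0],[0,0,0,0],[0,0,0,0],[0,0,0,0],[0,0,0,0],[0,0,0,0]],
])

```text
t: 55.28
eef_pos: [0.4031, -0.3038, 0.082]
ee_rot: [-3.141, -0.0, -1.536]
force: [-1.1, 1.3, 5.0]
width: 0.001
gripper_force: 2.8
```

Bar top at z = 0.082 means the lid is shut. One slightly firmer press, then I'll go up.

>>> servo_tool([
  [[0,0,0.8,0],[0,0,0.7,0],[0,0,0,0],[0,0,0,0],[0,0,0,0],[0,0,0,0],[0,0,0,0],[0,0,0,0],[0,0,0,0],[0,0,0,0]],
])

```text
t: 56.12
eef_pos: [0.4031, -0.3039, 0.0816]
ee_rot: [-3.141, -0.001, -1.535]
force: [-4.5, 3.7, 17.2]
width: 0.0009
gripper_force: 8.5
```

>>> servo_tool([
  [[0,0,-6,0],[0,0,-15,0],[0,0,-20,0],[0,0,-25,-0.033],[0,0,-25,0],[0,0,-20,0],[0,0,0,0],[0,0,0,0],[0,0,0,0],[0,0,0,0]],
], claw=-1)

```text
t: 56.95
eef_pos: [0.4023, -0.3034, 0.1899]
ee_rot: [3.14, 0.001, -1.503]
force: [-0.2, 0.2, -0.2]
width: 0.0614
gripper_force: 0.0
```

```bash
python3 d.py .5065 .2356 .19 -1.503;  python3 - <<'E'
from fit import *
for c in("side","top"): 
  eyes.grab_frame(c)
  for n,z in(("tumbler",.003),("bottle",.003)): print(c,n,[(np.round(r["position"],4),round(r["conf"],2)) for r in recognise(c,n)[:1]])
print(fit("case",["side"],[.505,-.300,.035,.02],0,[3]))
print(fit("tumbler",["side"],[.5065,.2356,0,0],.003,[0,1]))
E
```

```text
t 57.0 p [ 0.4023 -0.3034  0.1899] rpy [ 3.140e+00  1.000e-03 -1.503e+00] F [-0.2  0.2 -0.2] w 61.4 gf 0.0 q6 0.32
turn 0.0 then xyz [-5.307e+02 -1.405e+02 -1.000e-01]
side tumbler [(array([0.4979, 0.2454, 0.095 ]), 0.67)]
side bottle [(array([0.5095, 0.3496, 0.104 ]), 0.93)]
top tumbler [(array([0.5065, 0.2482, 0.0814]), 0.96)]
top bottle [(array([0.5181, 0.3272, 0.1065]), 0.94)]
(array([ 0.505 , -0.3   ,  0.035 , -0.0094]), np.float64(0.06), {'side': 5641})
(array([0.5077, 0.2359, 0.    , 0.    ]), np.float64(0.045), {'side': 2439})
```

>>> servo_tool([
  [[-20,-9,0,0],[-36,-9,0,0],[-36,-9,0,0],[-36,-9,0,0],[-36,-9,0,0],[-36,-9,0,0],[-36,-9,0,0],[-36,-9,0,0],[-36,-9,0,0],[-36,-9,0,0]],
])

```text
t: 58.18
eef_pos: [0.4693, 0.0475, 0.1911]
ee_rot: [-3.141, 0.0, -1.502]
force: [1.3, -0.6, -0.6]
width: 0.0879
gripper_force: 0.0
```

>>> servo_tool([
  [[-36,-9,0,0],[-36,-9,0,0],[-36,-9,0,0],[-36,-9,0,0],[-28,-9,0,0],[-15,-5.5,0,0],[0,0,0,0],[0,0,0,0],[0,0,0,0],[0,0,0,0]],
])

```text
t: 59.02
eef_pos: [0.5068, 0.2345, 0.1909]
ee_rot: [3.141, -0.0, -1.504]
force: [-0.9, -0.3, 0.3]
width: 0.0875
gripper_force: 0.0
```

```bash
python3 d.py .5065 .2356 .086 -1.503
```

```text
t 59.0 p [0.5068 0.2345 0.1909] rpy [ 3.141 -0.    -1.504] F [-0.9 -0.3  0.3] w 87.5 gf 0.0 q6 -0.72
turn -0.001 then xyz [ -1.1   0.2 104.9]
```

>>> servo_tool([
  [[-1.1,0.2,8,0],[0,0,14,0],[0,0,16,0],[0,0,16,0],[0,0,16,0],[0,0,14,0],[0,0,12,0],[0,0,7,0],[0,0,2,0],[0,0,0,0]],
])

```text
t: 59.85
eef_pos: [0.5066, 0.2361, 0.0855]
ee_rot: [3.141, -0.001, -1.503]
force: [-0.3, -0.2, -0.2]
width: 0.0878
gripper_force: 0.0
```

>>> servo_tool([
  [[0,0,0,0],[0,0,0,0],[0,0,0,0],[0,0,0,0],[0,0,0,0],[0,0,0,0],[0,0,0,0],[0,0,0,0],[0,0,0,0],[0,0,0,0]],
], claw=1, grip_force=15)

```text
t: 60.68
eef_pos: [0.5069, 0.2368, 0.0862]
ee_rot: [-3.141, 0.0, -1.503]
force: [-2.1, -0.3, 5.5]
width: 0.0596
gripper_force: 15.0
```

>>> servo_tool([
  [[0,0,-1,0],[0,0,-3,0],[0,0,-6,0],[0,0,-9,0],[0,0,-10,0],[0,0,-10,0],[0,0,-10,0],[0,0,-6,0],[0,0,-3,0],[0,0,0,0]],
], grip_force=30)

```text
t: 61.52
eef_pos: [0.5071, 0.237, 0.1449]
ee_rot: [-3.14, 0.001, -1.503]
force: [0.3, 0.0, -0.5]
width: 0.0592
gripper_force: 30.0
```

```bash
python3 d.py .533 -.0343 .0905 -1.503
```

```text
t 61.5 p [0.5071 0.237  0.1449] rpy [-3.140e+00  1.000e-03 -1.503e+00] F [ 0.3  0.  -0.5] w 59.2 gf 30.0 q6 -0.72
turn 0.0 then xyz [272.4  -7.5  54.4]
```

>>> servo_tool([
  [[3,0,0,0],[8,-0.3,0,0],[14,-0.4,0,0],[20,-0.5,0,0],[22,-0.6,0,0],[22,-0.6,0,0],[22,-0.6,0,0],[22,-0.6,0,0],[22,-0.6,0,0],[22,-0.6,0,0]],
])

```text
t: 62.35
eef_pos: [0.5229, 0.0581, 0.1435]
ee_rot: [3.141, -0.0, -1.503]
force: [0.2, 0.2, -1.4]
width: 0.059
gripper_force: 30.0
```

>>> servo_tool([
  [[22,-0.6,0,0],[22,-0.7,0,0],[20,-0.7,0,0],[15,-0.7,0,0],[9,-0.7,0,0],[4,0,0,0],[2,0,0,0],[0,0,0,0],[0,0,0,0],[0,0,0,0]],
])

```text
t: 63.18
eef_pos: [0.5333, -0.0325, 0.1438]
ee_rot: [-3.142, 0.0, -1.502]
force: [0.2, -0.1, -1.7]
width: 0.0589
gripper_force: 30.0
```

```bash
python3 d.py .5333 -.0331 .0908 -1.503
python3 - <<'E'
from fit import *
eyes.grab_frame("side");p=telemetry.get_state()["eef_pos"];print(fit("tumbler",["side"],[p[0],p[1],0,0],p[2]-.0825,[0,1]))
E
```

```text
t 63.2 p [ 0.5333 -0.0325  0.1438] rpy [-3.142  0.    -1.502] F [ 0.2 -0.1 -1.7] w 58.9 gf 30.0 q6 -0.24
turn 0.001 then xyz [ 0.6  0.  53. ]
(array([ 0.5354, -0.0338,  0.    ,  0.    ]), np.float64(0.278), {'side': 1748})
```

>>> servo_tool([
  [[0.3,0,4,0],[0,0,9,0],[0,0,9,0],[0,0,9,0],[0,0,8,0],[0,0,5,0],[0,0,4,0],[0,0,2,0],[0,0,1,0],[0,0,0.5,0]],
])

```text
t: 64.12
eef_pos: [0.5335, -0.0334, 0.0924]
ee_rot: [-3.141, -0.0, -1.503]
force: [0.9, -0.3, -1.7]
width: 0.0589
gripper_force: 30.0
```

>>> servo_tool([
  [[0,0,0.5,0],[0,0,0.5,0],[0,0,0.5,0],[0,0,0,0],[0,0,0,0],[0,0,0,0],[0,0,0,0],[0,0,0,0],[0,0,0,0],[0,0,0,0]],
])

```text
t: 64.95
eef_pos: [0.5336, -0.0334, 0.0912]
ee_rot: [-3.141, -0.0, -1.503]
force: [-1.5, 1.0, 6.0]
width: 0.0591
gripper_force: 30.0
```

Contact. I'll release, rise and go back to the bottle.

>>> servo_tool([
  [[0,0,0,0],[0,0,0,0],[0,0,0,0],[0,0,0,0],[0,0,0,0],[0,0,0,0],[0,0,0,0],[0,0,0,0],[0,0,0,0],[0,0,0,0]],
], claw=-1)

```text
t: 65.78
eef_pos: [0.5333, -0.0334, 0.0909]
ee_rot: [-3.142, 0.0, -1.503]
force: [0.0, -0.4, 0.7]
width: 0.0879
gripper_force: 0.0
```

>>> servo_tool([
  [[0,0,-4,0],[0,0,-8,0],[0,0,-15,0],[0,0,-18,0],[0,0,-18,0],[0,0,-18,0],[0,0,-18,0],[0,0,-14,0],[0,0,0,0],[0,0,0,0]],
])

```text
t: 66.62
eef_pos: [0.5338, -0.0333, 0.2053]
ee_rot: [-3.139, 0.001, -1.503]
force: [0.5, 0.6, -0.2]
width: 0.0875
gripper_force: 0.0
```

```bash
python3 d.py .5234 .3365 .204 -1.503
```

```text
t 66.6 p [ 0.5338 -0.0333  0.2053] rpy [-3.139e+00  1.000e-03 -1.503e+00] F [ 0.5  0.6 -0.2] w 87.5 gf 0.0 q6 -0.24
turn 0.0 then xyz [-369.6  -14.7    1.3]
```

>>> servo_tool([
  [[-20,-1,0,0],[-34,-1.5,0,0],[-38,-1.5,0,0],[-38,-1.5,0,0],[-38,-1.5,0,0],[-38,-1.5,0,0],[-38,-1.5,0,0],[-38,-1.5,0,0],[-34,-1.5,0,0],[-28,-1,0,0]],
])

```text
t: 67.45
eef_pos: [0.5232, 0.3129, 0.203]
ee_rot: [3.141, -0.001, -1.502]
force: [0.7, -0.1, 0.3]
width: 0.0878
gripper_force: 0.0
```

>>> servo_tool([
  [[-18,-0.7,0,0],[-7.6,0,0,0],[0,0,4,0],[0,0,6,0],[0,0,6,0],[0,0,4,0],[0,0,0,0],[0,0,0,0],[0,0,0,0],[0,0,0,0]],
])

```text
t: 68.28
eef_pos: [0.5231, 0.3362, 0.1843]
ee_rot: [-3.141, 0.0, -1.503]
force: [-1.1, -0.5, -0.6]
width: 0.0877
gripper_force: 0.0
```

```bash
python3 d.py .5234 .3365 .143 -1.503
```

```text
t 68.3 p [0.5231 0.3362 0.1843] rpy [-3.141  0.    -1.503] F [-1.1 -0.5 -0.6] w 87.7 gf 0.0 q6 -0.82
turn -0.0 then xyz [-0.3 -0.3 41.3]
```

>>> servo_tool([
  [[0,-0.3,4,0],[0,0,8,0],[0,0,9,0],[0,0,9,0],[0,0,7,0],[0,0,4,0],[0,0,0,0],[0,0,0,0],[0,0,0,0],[0,0,0,0]],
], claw=-0.3)

```text
t: 69.12
eef_pos: [0.5234, 0.3366, 0.1434]
ee_rot: [-3.141, 0.001, -1.503]
force: [-0.8, -1.7, 0.6]
width: 0.0571
gripper_force: 0.0
```

>>> servo_tool([
  [[0,0,0,0],[0,0,0,0],[0,0,0,0],[0,0,0,0],[0,0,0,0],[0,0,0,0],[0,0,0,0],[0,0,0,0],[0,0,0,0],[0,0,0,0]],
], claw=1, grip_force=25)

```text
t: 69.95
eef_pos: [0.5232, 0.3363, 0.1429]
ee_rot: [-3.142, 0.0, -1.503]
force: [-0.2, -0.7, 0.7]
width: 0.0246
gripper_force: 25.0
```

>>> servo_tool([
  [[0,0,-1,0],[0,0,-3,0],[0,0,-6,0],[0,0,-9,0],[0,0,-10,0],[0,0,-10,0],[0,0,-10,0],[0,0,-6,0],[0,0,-3,0],[0,0,0,0]],
], grip_force=40)

```text
t: 70.78
eef_pos: [0.5234, 0.3366, 0.202]
ee_rot: [-3.14, 0.001, -1.503]
force: [0.1, 0.1, -2.1]
width: 0.0243
gripper_force: 40.0
```

```bash
python3 d.py .551 .0748 .1486 -1.503
```

```text
t 70.8 p [0.5234 0.3366 0.202 ] rpy [-3.140e+00  1.000e-03 -1.503e+00] F [ 0.1  0.1 -2.1] w 24.3 gf 40.0 q6 -0.82
turn 0.0 then xyz [263.1  -9.8  53.4]
```

>>> servo_tool([
  [[3,0,0,0],[8,-0.5,0,0],[14,-0.6,0,0],[19,-0.6,0,0],[20,-0.6,0,0],[20,-0.6,0,0],[20,-0.6,0,0],[20,-0.6,0,0],[20,-0.6,0,0],[20,-0.6,0,0]],
])

```text
t: 71.62
eef_pos: [0.5392, 0.1702, 0.2007]
ee_rot: [3.141, -0.0, -1.504]
force: [1.0, 0.2, -2.3]
width: 0.0246
gripper_force: 40.0
```

>>> servo_tool([
  [[20,-0.8,0,0],[20,-0.8,0,0],[20,-0.8,0,0],[18,-0.8,0,0],[12,-0.8,0,0],[6,-0.6,0,0],[3,0,0,0],[0,0,0,0],[0,0,0,0],[0,0,0,0]],
])

```text
t: 72.45
eef_pos: [0.5509, 0.0752, 0.2008]
ee_rot: [3.142, 0.0, -1.502]
force: [-0.0, -0.2, -1.6]
width: 0.0245
gripper_force: 40.0
```

>>> servo_tool([
  [[0,0,4,0],[0,0,8,0],[0,0,9,0],[0,0,9,0],[0,0,8,0],[0,0,6,0],[0,0,4,0],[0,0,2,0],[0,0,1,0],[0,0,0,0]],
])

```text
t: 73.28
eef_pos: [0.551, 0.0746, 0.1498]
ee_rot: [-3.142, -0.0, -1.503]
force: [0.3, 0.2, -1.4]
width: 0.0243
gripper_force: 40.0
```

```bash
python3 d.py .551 .0748 .1479 -1.503
```

```text
t 73.3 p [0.551  0.0746 0.1498] rpy [-3.142 -0.    -1.503] F [ 0.3  0.2 -1.4] w 24.3 gf 40.0 q6 -0.42
turn 0.0 then xyz [-0.2  0.   1.9]
```

>>> servo_tool([
  [[0,0,0.5,0],[0,0,0.5,0],[0,0,0.5,0],[0,0,0.5,0],[0,0,0,0],[0,0,0,0],[0,0,0,0],[0,0,0,0],[0,0,0,0],[0,0,0,0]],
])

```text
t: 74.12
eef_pos: [0.551, 0.0746, 0.1479]
ee_rot: [-3.141, 0.0, -1.503]
force: [0.2, -0.0, -1.2]
width: 0.0249
gripper_force: 40.0
```

>>> servo_tool([
  [[0,0,0.5,0],[0,0,0,0],[0,0,0.3,0],[0,0,0,0],[0,0,0,0],[0,0,0,0],[0,0,0,0],[0,0,0,0],[0,0,0,0],[0,0,0,0]],
])

```text
t: 74.95
eef_pos: [0.5514, 0.0747, 0.1479]
ee_rot: [-3.14, 0.0, -1.502]
force: [-1.1, 0.3, 4.8]
width: 0.0242
gripper_force: 40.0
```

Contact. I'll release, rise and clear the view.

>>> servo_tool([
  [[0,0,0,0],[0,0,0,0],[0,0,0,0],[0,0,0,0],[0,0,0,0],[0,0,0,0],[0,0,0,0],[0,0,0,0],[0,0,0,0],[0,0,0,0]],
], claw=-0.4)

```text
t: 75.78
eef_pos: [0.5509, 0.0746, 0.147]
ee_rot: [3.142, 0.0, -1.503]
force: [-0.0, -0.7, 1.1]
width: 0.0615
gripper_force: 0.0
```

>>> servo_tool([
  [[0,0,-2,0],[0,0,-5,0],[0,0,-9,0],[0,0,-12,0],[0,0,-15,0],[0,0,-15,0],[0,0,-15,0],[0,0,-15,0],[0,0,-10,0],[0,0,0,0]],
])

```text
t: 76.62
eef_pos: [0.5522, 0.0749, 0.2482]
ee_rot: [-3.137, 0.001, -1.502]
force: [0.7, 0.7, 0.9]
width: 0.0615
gripper_force: 0.0
```

>>> servo_tool([
  [[-20,0,0,0],[-35,0,0,0],[-35,0,0,0],[-35,0,0,0],[-35,0,0,0],[-35,0,0,0],[-35,0,0,0],[-30,0,0,0],[-20,0,0,0],[0,0,0,0]],
])

```text
t: 77.45
eef_pos: [0.5313, 0.3572, 0.2437]
ee_rot: [3.141, -0.001, -1.5]
force: [0.8, 0.2, 0.7]
width: 0.061
gripper_force: 0.0
```

```bash
python3 d.py
python3 - <<'E'
from fit import *
a=save("side","s12.png");b=save("top","t12.png")
for c in("side","top"):
  print(c,[fit(n,[c],p,.008 if n!="case" else 0,f)[:2] for n,p,f in(("bottle",[.551,.0745,0,0],[0,1]),("tumbler",[.5333,-.0333,0,0],[0,1]),("case",[.505,-.3,.035,.02],[3])) if trace(c,n)])
cv2.imwrite("pics/z12.png",np.hstack([a[90:330,200:490],b[140:380,230:520]])[:,:,::-1])
E
```

```text
t 77.5 p [0.5313 0.3572 0.2437] rpy [ 3.141e+00 -1.000e-03 -1.500e+00] F [0.8 0.2 0.7] w 61.0 gf 0.0 q6 -0.83
side [(array([0.5535, 0.0739, 0.    , 0.    ]), np.float64(0.176)), (array([ 0.536 , -0.0363,  0.    ,  0.    ]), np.float64(0.055)), (array([ 0.505 , -0.3   ,  0.035 , -0.0143]), np.float64(0.066))]
top [(array([0.5481, 0.0769, 0.    , 0.    ]), np.float64(0.151)), (array([ 0.5319, -0.0329,  0.    ,  0.    ]), np.float64(0.091)), (array([ 0.505 , -0.3   ,  0.035 , -0.0516]), np.float64(0.068))]
```

View pics/z12.png

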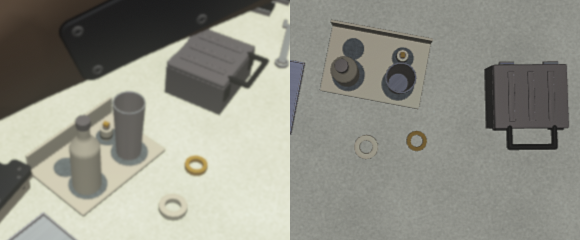

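The bottle (345,68) and tumbler (400,80) stand upright on their spots. The lid is shut, and the small cartridge is untouched at (402,55).

```bash
python3 -c "
from station import ticket
print(ticket.job_done())"
```

```text
the job is handed in; nothing more can be done
None
```

The job is handed in at about 78 s: the large cartridge stands in the case pocket with the lid shut, the bottle and tumbler are back upright within about 2 mm of where they stood, and the small cartridge was not moved.

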